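Sort out the porcelain packed in the wrong gift boxes

ROBOT

A 7-joint arm with a two-finger parallel gripper is mounted at the origin on the work surface. World frame = base frame: x ahead of the robot, y to its left, z up, the work surface at z = 0. Lengths are in mm, angles in rad, forces in N, time in s.
With the tool pointing down it reaches from about 400 to 875 mm from the base axis. Payload 19.3 kg.
Tool frame: the origin (TCP) lies on the centre line of the jaws, within the pads' length; the fingertips stand 19 mm ahead of it and the grasp point (between the pads) is the TCP; x points along the fingers, z is the direction in which the jaws open and shut, and the axes are right-handed (so a half turn about x gives the same grasp; the last joint's range is limited). The gripper opens to 85 mm and grips with 20 to 120 N. Pads are 22 mm wide; open, the fingers measure 114 mm over their backs; the gripper's body (76 mm by 85 mm) begins 54 mm behind the grasp point. The pads swing forward as they close: fully open they stand 13 mm farther back than shut.
Start: joints at [1.201, 0.521, -0.036, 1.599, 0.021, 1.021, -0.113], TCP at [184.553, -597.123, 250.291] pointing down, gripper open.
Joint ranges: [-2.91, 2.91], [-0.3, 2.13], [-1.5, 1.42], [0.17, 2.43], [-1.26, 4.41], [0.16, 1.93], [-2.52, 2.52]. Speed limits (rad/s): [1.89, 1.89, 2.39, 2.39, 3.01, 3.01, 3.01].

INTERFACE

Orientations are given as [roll, pitch, yaw] about the fixed x, y, z axes, in that order (R = Rz(yaw) Ry(pitch) Rx(roll)).
In Python, from cell import arm, viewer, order, spotter gives the robot as it stands.
- The arm moves only by the tool move_arm, never from a script. Its argument "moves" is a list of rows, each a list of 7 numbers: the shift along the world's x, y, z in units of 30 mm (1.0 is 30 mm), then the turn, a rotation vector about the world's x, y, z in units of 5 degrees (1.0 is 5 degrees), then the gripper command: -1 is shut, 1 is fully open, values between are in proportion. A call has 1 to 5 rows; each row is the pose to reach, as a shift and turn from the pose measured when the call began; what a row does not reach only later rows make up. A row lasts 1/12 s, in which the tool goes at most 41.7 mm and 7.16 degrees, less where a joint would pass 70% of its speed; a pose out of reach is approached as far as the arm can. A call with a gripper value outside its range is refused whole. The fingers move at their own pace and stop on an object; "grip_force" is the grip in N (left out, the last holds). Time passes only in rows, so rows that repeat a pose let the fingers close. It gives the time, the measured TCP pose, the force and the opening at its end, in the units of the state.
- arm.sense(): the state, without advancing time (a new reading comes with each control period).
- viewer.camera(name): name is "scene" or "top" or "wrist"; returns a dict with "image" (420x560x3 uint8, red, green, blue), "depth" (420x560 float32, mm along the optical axis (not along the pixel's ray), 0 where there is no reading), "vfov" (degrees; the focal length in pixels is half the picture's height over the tangent of half this angle, whatever the lens; pixels are square), "cx", "cy" (the principal point, pixels), "xyz" and "rotation" of the camera in the world; the wrist camera has in their place "mount" (4x4, takes a point from camera to tool coordinates, whose origin is the TCP and whose axes are the tool frame's). Camera axes: x right, y down, z forward; pixel columns grow to the right and rows downward; lengths in mm; the calibration is good to about 2 mm. A picture is of the moment at which its call begins: read the wrist's pose just before it.
- order.sign_off(): hands the job in, once; it reports no verdict.
Trained networks look in the newest picture that a camera, given by its name, has taken for a name from the list of things; names that differ only in an ending like _2 or _b are one class to them, and where a whole thing is asked for, a point or a joint stands for the part that bears it (a point fixed in the world has none). Each returns a list of dicts, best first, with "confidence" (0 to 1); they miss things now and then, are a little off and sometimes report something else, mostly with a low value. They report only what shows in the picture. A call takes as long as a camera call.
- spotter.look_for(name, camera): "box" ([left, top, right, bottom] in pixels, round what is visible of it).
- spotter.masks_of(name, camera): "pixels" (420x560 bool, what is visible of it) and "box" ([left, top, right, bottom] in pixels, round what is visible of it).
- spotter.landmark_of(name, camera): "at" ([column, row] in pixels: a listed point, or the origin of a listed thing).
The state is a dict: "time": time; "q": joint angles; "dq": joint speeds; "tau": joint torques, N m; "tool_pos": TCP position; "tool_rot": TCP orientation; "wrist_force": force on the tool from outside, world axes, zero at the start; "moment": the same for the moment, N m; "gripper_width": finger opening in mm.
Only numpy, scipy, OpenCV 4.12 (cv2) and the standard library are available. Lean on these libraries where they do the work, as an engineer would, in place of code of your own. Each camera call takes 0.05 s, during which the arm holds its last target.

TASK

Three pieces of white porcelain stand in the wrong open gift boxes; swap them so that the round beaker stands in the round box, the square jar in the square box and the oblong holder in the oblong box. Each box takes only one piece, so first set one of them down on the empty black mat and let go of it there until its own box is free. Each piece must end upright in the middle of its box, the jar and the holder lined up with the sides of theirs; set the pieces down rather than dropping them, do not tip them over, and leave the tape roll, the closed carton and the flat carton blanks where they are.

Things in the scene. Friction and masses are not known exactly. Their poses are not given: they have to be found in the camera images.
- beaker: White porcelain round beaker, open at the top: outer diameter 58 mm (54 at the foot), 80 mm tall, wall 4 mm, about 0.2 kg, loose. Origin: centre of its underside; z is its axis. At the start it stands upright in the square box.
- jar: White porcelain square jar, closed: body 54 x 54 mm and 62 mm tall with plain upright sides, on top a lid 48 x 48 mm to a height of 70 mm and a small round knob (16 mm across) to 82 mm, all one piece, about 0.3 kg, loose. Origin: centre of its underside; x and y are square to its sides, z up. At the start it stands upright in the oblong box.
- holder: White porcelain oblong holder, an open-topped trough: 84 mm along its x, 40 mm along its y, 70 mm tall, walls 5 mm, about 0.25 kg, loose. Origin: centre of its underside, z up. At the start it stands upright in the round box.
- box_round: Round open gift-box bottom of brown cardboard, fixed to the bench: outer diameter 116 mm, inner 110 mm, rim 25 mm high, floor 4 mm thick. Origin: centre of its underside, on the bench. The four places of the boxes and the mat are shuffled.
- box_square: Square open gift-box bottom of brown cardboard, fixed to the bench: outer 106 x 106 mm, inner 100 x 100 mm, rim 25 mm high, floor 4 mm thick. Origin: centre of its underside; x and y are square to its sides.
- box_oblong: Oblong open gift-box bottom of brown cardboard, fixed to the bench: outer 140 mm along its x and 80 mm along its y (inner 134 x 74 mm), rim 25 mm high, floor 4 mm thick. Origin: centre of its underside.
- mat: Empty square mat of black rubber, 130 x 130 mm, 4 mm thick, fixed flat on the bench: the free spot. Origin: centre of its underside, on the bench.
- tape_roll: Bystander: roll of orange packing tape lying flat, a ring 90 mm in outer diameter with a 76 mm hole, 48 mm high, loose. Origin: centre of its underside.
- carton: Bystander: small closed brown carton with a white band, 80 mm (its x) x 100 mm (its y), 60 mm high, loose. Origin: centre of its underside.
- blanks: Bystander: small stack of flat cross-shaped brown carton blanks, about 198 mm (its x) x 178 mm (its y), 12 mm high, loose. Origin: centre of its underside.

How it is judged:
By the outcome, as a careful person would: the job done as asked, in the order asked, and still so for the second after the job is handed in, with the robot touching nothing.
It also fails if it takes over 102 s, if anything falls off the work surface, if the arm or the gripper's body presses on something with over 40 N, if the wrist force passes 120 N, or if a joint passes its speed limit or range.

## Working session

There is one attempt and no reset: what is moved stays moved. The work goes in short steps, Python scripts to look and compute and a tool call to move; the robot and the scene stay as the last step left them, time stands still between calls to the robot, and variables do not carry over. Pictures are saved under pics/ and viewed, and the job is handed in when it is done.

Besides the shell and the picture viewer there is one more tool, called by a JSON object that holds its "name" and its "arguments". move_arm: Moves the arm, as the interface text tells. Its arguments: {"type":"object","properties":{"moves":{"type":"array"},"grip_force":{"type":"number"}},"required":["moves"]}

```bash
ls; mkdir -p pics; python3 - <<'E'
from cell import arm, viewer, order, spotter
import cv2
s=arm.sense(); print({k:s[k] for k in ('time','tool_pos','tool_rot','gripper_width','wrist_force')})
for n in('top','scene'):
    c=viewer.camera(n); cv2.imwrite(f'pics/{n}0.png',c['image'][:,:,::-1]); print(n,c['vfov'],c['cx'],c['cy'],c['xyz'],c['rotation'])
    for t in 'beaker jar holder box_round box_square box_oblong mat tape_roll carton blanks'.split():
        print(t,[(d['box'],round(d['confidence'],2)) for d in spotter.look_for(t,n)][:2])
E
```

```text
pics
{'time': 0.0, 'tool_pos': array([ 184.43524939, -596.85644236,  249.72061915]), 'tool_rot': array([-3.07008021,  1.56968318,  1.94203479]), 'gripper_width': 85.58105152322017, 'wrist_force': array([ 0.09269708,  0.2195325 , -0.35438117])}
top 44.04096462281143 269.99228611155985 218.18811649347765 [ 382.84563822  -49.66507862 1221.75329748] [-2.94782063  0.00874792 -1.57891639]
beaker [([196.9, 279.6, 226.9, 308.9], 0.91)]
jar [([148.8, 215.9, 170.9, 242.2], 0.76), ([191.4, 147.3, 245.1, 193.8], 0.48)]
holder [([285.3, 196.0, 329.3, 227.7], 0.61)]
box_round [([277.8, 191.2, 329.6, 241.4], 0.56)]
box_square [([186.3, 270.2, 242.5, 325.5], 0.66)]
box_oblong [([142.3, 202.0, 182.6, 264.4], 0.65)]
mat [([327.3, 250.6, 387.2, 315.8], 0.9)]
tape_roll [([117.2, 287.5, 161.4, 323.6], 0.7)]
carton [([193.6, 146.7, 246.1, 194.2], 0.62)]
blanks [([346.7, 149.9, 426.7, 227.1], 0.55)]
scene 52.17613086999107 281.89950059307466 211.21483723031764 [1100.48773789  385.68482398  670.03279464] [-2.3126626   0.00729609  2.25346987]
beaker [([355.4, 182.7, 384.2, 231.8], 0.76)]
jar [([363.0, 256.7, 408.1, 305.4], 0.67)]
holder [([217.9, 194.1, 259.2, 232.5], 0.82)]
box_round []
box_square [([329.9, 195.1, 401.7, 243.6], 0.61)]
box_oblong [([343.3, 253.2, 422.6, 324.8], 0.61)]
mat [([213.8, 151.8, 286.0, 193.0], 0.98)]
tape_roll [([418.4, 217.9, 472.2, 268.7], 0.86)]
carton [([240.7, 256.6, 310.5, 333.3], 0.92), ([214.3, 149.7, 284.1, 192.9], 0.35)]
blanks [([113.8, 171.7, 198.7, 234.3], 0.9)]
```

View pics/top0.png

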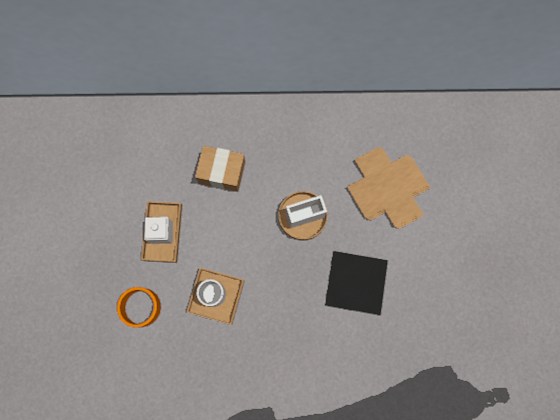

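View pics/scene0.png

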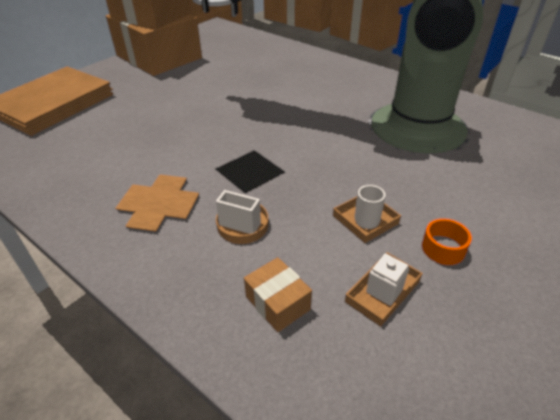

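```bash
cat > h.py <<'E'
from cell import arm, viewer, order, spotter
import cv2, numpy as np
from scipy.spatial.transform import Rotation as R
def cloud(c,T=None):
    h,w=c['depth'].shape; f=h/2/np.tan(np.radians(c['vfov'])/2)
    v,u=np.mgrid[:h,:w]; d=c['depth'].astype(float)
    p=np.stack([(u-c['cx'])/f*d,(v-c['cy'])/f*d,d],-1)
    if T is None:
        Rm=np.array(c['rotation']); Rm=Rm if Rm.shape==(3,3) else R.from_euler('xyz',Rm).as_matrix()
        t=np.array(c['xyz'])
    else: Rm,t=T[:3,:3],T[:3,3]
    p=p@Rm.T+t; p[d<=0]=np.nan
    return p
def wrist():
    s=arm.sense(); c=viewer.camera('wrist')
    T=np.eye(4); T[:3,:3]=R.from_euler('xyz',s['tool_rot']).as_matrix(); T[:3,3]=s['tool_pos']
    return c,cloud(c,T@np.array(c['mount'])),s
def rect(p):
    (c,wh,a)=cv2.minAreaRect(np.float32(p[:,:2])); 
    a=a if wh[0]>=wh[1] else a+90
    return np.round(c,1),np.round(sorted(wh)[::-1],1),round((a+90)%180-90,1)
E
python3 - <<'E'
from h import *
np.set_printoptions(suppress=True,precision=1)
c=viewer.camera('top'); P=cloud(c)
print('table z',np.nanmedian(P[150:350,80:450,2]))
B={'holder':(270,180,340,245),'jar':(135,195,190,270),'beaker':(180,262,250,330),'mat':(320,245,395,320),'tape':(110,280,168,332),'carton':(188,140,250,198),'blanks':(340,140,435,235)}
for k,(l,t,r,b) in B.items():
    q=P[t:b,l:r].reshape(-1,3); q=q[~np.isnan(q[:,0])]
    print(k,'zmax',np.percentile(q[:,2],99.5))
    for nm,lo,hi in (('low',2,8),('rim',18,30),('mid',40,58),('top',58,90)):
        s=q[(q[:,2]>lo)&(q[:,2]<hi)]
        if len(s)>20: print('  ',nm,len(s),*rect(s),np.median(s[:,2]))
E
```

```text
table z 0.256009470665731
holder zmax 76.04981729781844
   low 1054 [ 637.3 -124.6] [167.  157.1] 89.5 3.829348369384661
   rim 266 [ 625.5 -117. ] [114.6 114.4] -24.1 24.14955045408874
   mid 110 [ 627.8 -121.1] [81.9 40. ] -73.2 49.29763345235074
   top 324 [ 628.7 -122.5] [85.4 41. ] -73.0 72.09139574615915
jar zmax 83.87181178993488
   low 1024 [591.9 217.5] [182.5 130.8] 1.3 3.7901476296780174
   rim 316 [590.2 216.3] [141.2  81.6] -3.3 23.624843722567107
   mid 61 [577.3 205. ] [72.1 35.6] -42.0 48.05413277042112
   top 575 [589.2 218.4] [55.1 54.5] -89.8 72.88935201283061
beaker zmax 85.61617666001538
   low 1362 [441.1  90.7] [163.3 154.5] 89.5 3.855121939339824
   rim 307 [438.7  87. ] [106.3 106. ] 74.2 24.282935266038976
   mid 48 [443.6  90.1] [53.7 52. ] 69.5 49.17713667624719
   top 215 [442.3  91.8] [56.5 56.1] 44.4 82.1490955283848
mat zmax 8.880834050596167
   low 2600 [ 469.2 -243.6] [174.9 174.6] 88.4 3.9863187716458697
tape zmax 51.02610828643879
   low 403 [419.2 266.1] [137.8 117.1] 89.8 3.0365319972656835
   rim 99 [414.8 255.7] [83.  82.6] -44.9 24.067623129086996
   mid 420 [414.6 260.2] [88.8 88.5] 30.1 46.887107813338844
carton zmax 64.24124206442559
   low 275 [747.7  84.3] [151.3 145.1] 89.5 3.159642743737095
   rim 66 [709.7  62.8] [124.4  60.6] -63.8 25.649740004441355
   mid 476 [737.8  77. ] [100.2  82.8] 77.6 56.6908380823852
   top 1038 [737.3  76.9] [99.1 82.1] 77.8 60.06315565719922
blanks zmax 16.056648992110404
   low 1347 [ 697.8 -325.8] [238.8 230.6] -1.9 4.546552882736705
```

```bash
cat >> h.py <<'E'
def plan(x,y,z,jawdeg,s=None):
    """shift units & turn units to reach tool-down pose with jaw axis at jawdeg (mod 180)"""
    s=s or arm.sense(); Rm=R.from_euler('xyz',s['tool_rot']).as_matrix()
    out=[]
    for k in (0,180):
        a=np.radians(jawdeg+k); zt=np.array([np.cos(a),np.sin(a),0]); xt=np.array([0,0,-1.]); yt=np.cross(zt,xt)
        D=np.stack([xt,yt,zt],1)
        rv=np.degrees(R.from_matrix(D@Rm.T).as_rotvec())/5
        out.append(rv)
    out.sort(key=np.linalg.norm)
    jaw=np.degrees(np.arctan2(Rm[1,2],Rm[0,2]))
    print('t %.2f pos'%s['time'],np.round(s['tool_pos'],1),'jaw %.1f'%jaw,'down',np.round(Rm[:,0],3),'w %.1f'%s['gripper_width'],'q',np.round(s['q'],2),'F',np.round(s['wrist_force'],1))
    print('shift',np.round((np.array([x,y,z])-s['tool_pos'])/30,2),'turn',np.round(out[0],2),'alt',np.round(out[1],2))
E
python3 - <<'E'
from h import *
c=viewer.camera('top'); P=cloud(c)
m=(c['image'].max(2)<40).astype(np.uint8); m[:240]=0;m[325:]=0;m[:,:315]=0;m[:,400:]=0
m=cv2.morphologyEx(m,cv2.MORPH_OPEN,np.ones((5,5)))
print('mat',rect(P[m>0]))
plan(628,-122,200,17)
E
```

```text
mat (array([0., 0.]), array([0., 0.]), 0.0)
t 1.20 pos [ 184.5 -597.1  250.3] jaw -72.8 down [-0.  0. -1.] w 85.3 q [ 1.2   0.52 -0.04  1.6   0.02  1.02 -0.11] F [ 0.4  0.2 -0.1]
shift [14.78 15.84 -1.68] turn [-0.   -0.   17.97] alt [ -0.     0.   -18.03]
```

```bash
python3 - <<'E'
from h import *
c=viewer.camera('top'); P=cloud(c)
m=(c['image'].max(2)<50).astype(np.uint8); m[:240]=0;m[325:]=0;m[:,:315]=0;m[:,400:]=0
q=P[m>0]; q=q[~np.isnan(q[:,0])]; print(len(q)); print('mat',rect(q), np.median(q,0))
E
```

```text
2986
mat (array([ 468.3, -240.5]), array([128.5, 128.4]), -10.1) [ 466.43791408 -240.44698833    3.47655846]
```

{"name": "move_arm", "arguments": {"moves": [[0.9, 1, 0, 0, 0, 1.2, 1], [1.8, 2, 0, 0, 0, 2.4, 1], [2.7, 3, 0, 0, 0, 3.6, 1], [3.6, 4, 0, 0, 0, 4.8, 1], [4.5, 5, 0, 0, 0, 6, 1]]}}

```text
time: 1.67
tool_pos: [320.5, -445.6, 250.5]
tool_rot: [-0.504, 1.57, -1.246]
wrist_force: [0.9, -1.0, 0.3]
gripper_width: 85.8
```

{"name": "move_arm", "arguments": {"moves": [[0.9, 1, 0, 0, 0, 1.2, 1], [1.8, 2, 0, 0, 0, 2.4, 1], [2.7, 3, 0, 0, 0, 3.6, 1], [3.6, 4, 0, 0, 0, 4.8, 1], [4.5, 5, 0, 0, 0, 6, 1]]}}

```text
time: 2.08
tool_pos: [456.5, -294.0, 250.8]
tool_rot: [-0.535, 1.57, -0.749]
wrist_force: [0.7, -0.9, -0.1]
gripper_width: 85.3
```

{"name": "move_arm", "arguments": {"moves": [[1, 1, 0, 0, 0, 1.2, 1], [2, 2, 0, 0, 0, 2.4, 1], [3, 3, 0, 0, 0, 3.6, 1], [4, 4, 0, 0, 0, 4.8, 1], [5, 5, 0, 0, 0, 6, 1]]}}

```text
time: 2.5
tool_pos: [603.7, -146.5, 251.0]
tool_rot: [-0.689, 1.569, -0.375]
wrist_force: [0.6, -1.0, 0.3]
gripper_width: 85.5
```

```bash
python3 - <<'E'
from h import *
plan(628,-122,200,17)
c,P,s=wrist(); cv2.imwrite('pics/w1.png',c['image'][:,:,::-1])
E
```

```text
t 2.50 pos [ 603.7 -146.5  251. ] jaw 18.0 down [ 0.001 -0.001 -1.   ] w 85.5 q [ 0.49  0.56 -0.52  1.59  0.3   1.07  0.2 ] F [ 0.6 -1.   0.3]
shift [ 0.81  0.82 -1.7 ] turn [ 0.01  0.02 -0.2 ] alt [-2.00e-02  1.00e-02  3.58e+01]
```

View pics/w1.png

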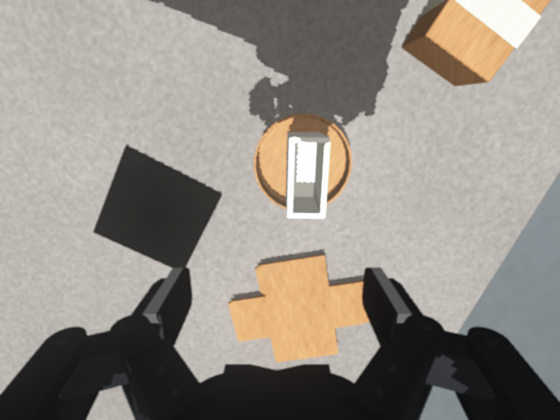

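The wrist view shows the holder (px 308,175) in the round box, lined up with the jaws; mat at (157,207). Cross-check by wrist depth.

```bash
python3 - <<'E'
from h import *
c,P,s=wrist()
q=P[100:240,230:370].reshape(-1,3); q=q[~np.isnan(q[:,0])]
for lo,hi in((15,30),(60,90)):
    t=q[(q[:,2]>lo)&(q[:,2]<hi)]; print(lo,rect(t),np.median(t[:,2]))
m=(c['image'].max(2)<40).astype(np.uint8); m[:130]=0;m[265:]=0;m[:,:85]=0;m[:,230:]=0
q=P[m>0]; q=q[~np.isnan(q[:,0])]; print('mat',rect(q))
plan(628,-122,120,17)
E
```

```text
15 (array([ 624. , -116.4]), array([115. , 108.8]), 23.9) 24.328615306750066
60 (array([ 628.8, -124.7]), array([85. , 40.1]), -72.7) 73.71478911063764
mat (array([0., 0.]), array([0., 0.]), 0.0)
t 2.60 pos [ 605.9 -141.5  250.6] jaw 18.4 down [ 0.003  0.003 -1.   ] w 85.3 q [ 0.49  0.56 -0.52  1.59  0.3   1.07  0.2 ] F [-0.6 -0.3 -0.4]
shift [ 0.74  0.65 -4.35] turn [-0.04  0.03 -0.29] alt [-0.05 -0.06 35.71]
```

{"name": "move_arm", "arguments": {"moves": [[0.4, 0.3, -1.3, 0, 0, -0.1, 1], [0.76, 0.6, -2.6, -0.04, 0.03, -0.24, 1], [0.76, 0.6, -3.8, -0.04, 0.03, -0.24, 1], [0.76, 0.6, -4, -0.04, 0.03, -0.24, 1], [0.76, 0.6, -4, -0.04, 0.03, -0.24, 1]], "grip_force": 50}}

```text
time: 3.02
tool_pos: [627.5, -123.5, 128.8]
tool_rot: [2.725, 1.567, 3.026]
wrist_force: [0.8, 0.1, 0.6]
gripper_width: 85.4
```

```bash
python3 - <<'E'
from h import *
plan(628.7,-123.5,52,17.2)
E
```

```text
t 3.02 pos [ 627.5 -123.5  128.8] jaw 17.2 down [-0.004  0.    -1.   ] w 85.4 q [ 0.4   0.72 -0.46  1.64  0.39  0.88  0.09] F [0.8 0.1 0.6]
shift [ 0.04 -0.   -2.56] turn [-0.01 -0.05 -0.01] alt [ 7.000e-02 -1.000e-02  3.599e+01]
```

{"name": "move_arm", "arguments": {"moves": [[0.04, 0, -0.8, 0, -0.05, 0, 1], [0.04, 0, -1.6, 0, -0.05, 0, 1], [0.04, 0, -2.3, 0, -0.05, 0, 1], [0.04, 0, -2.56, 0, -0.05, 0, 1], [0.04, 0, -2.56, 0, -0.05, 0, 0.3]]}}

```text
time: 3.43
tool_pos: [628.7, -124.1, 52.7]
tool_rot: [0.199, 1.57, 0.499]
wrist_force: [0.2, -0.4, 0.3]
gripper_width: 75.7
```

{"name": "move_arm", "arguments": {"moves": [[0, 0, 0, 0, 0, 0, -0.5], [0, 0, 0, 0, 0, 0, -1], [0, 0, 0, 0, 0, 0, -1], [0, 0, 0, 0, 0, 0, -1], [0, 0, 0, 0, 0, 0, -1]]}}

```text
time: 3.85
tool_pos: [629.7, -124.5, 54.7]
tool_rot: [-0.515, 1.568, -0.215]
wrist_force: [-1.5, -0.2, 12.3]
gripper_width: 39.6
```

```bash
python3 - <<'E'
from h import *
plan(628.7,-123.5,52,17.2)
E
```

```text
t 3.85 pos [ 629.7 -124.5   54.7] jaw 17.2 down [ 0.003 -0.001 -1.   ] w 39.6 q [ 0.38  0.82 -0.42  1.66  0.45  0.75  0.04] F [-1.5 -0.2 12.3]
shift [-0.03  0.03 -0.09] turn [0.01 0.03 0.  ] alt [ 5.0e-02 -1.0e-02 -3.6e+01]
```

{"name": "move_arm", "arguments": {"moves": [[0, 0, 0.3, 0, 0, 0, -1], [0, 0, 0.9, 0, 0, 0, -1], [0, 0, 1.8, 0, 0, 0, -1], [0, 0, 2.6, 0, 0, 0, -1], [0, 0, 3, 0, 0, 0, -1]]}}

```text
time: 4.27
tool_pos: [630.8, -124.5, 148.7]
tool_rot: [-0.476, 1.564, -0.177]
wrist_force: [1.2, -0.5, -2.2]
gripper_width: 39.6
```

```bash
python3 - <<'E'
from h import *
plan(468.3,-240.5,120,17.2)
c,P,s=wrist(); cv2.imwrite('pics/w2.png',c['image'][:,:,::-1])
E
```

```text
t 4.27 pos [ 630.8 -124.5  148.7] jaw 17.2 down [ 0.006 -0.001 -1.   ] w 39.6 q [ 0.41  0.7  -0.47  1.62  0.38  0.91  0.09] F [ 1.2 -0.5 -2.2]
shift [-5.42 -3.87 -0.96] turn [0.01 0.07 0.01] alt [ 1.200e-01 -2.000e-02 -3.599e+01]
```

View pics/w2.png

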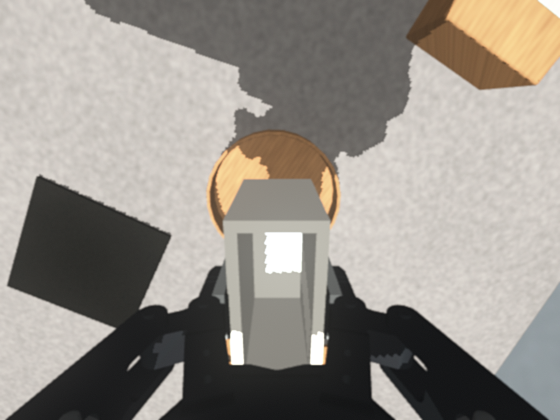

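{"name": "move_arm", "arguments": {"moves": [[-0.7, -0.5, 0, 0, 0, 0, -1], [-1.7, -1.2, 0, 0, 0, 0, -1], [-2.7, -1.95, 0, 0, 0.03, 0, -1], [-3.7, -2.65, 0, 0, 0.06, 0, -1], [-4.7, -3.35, 0, 0, 0.07, 0, -1]]}}

```text
time: 4.73
tool_pos: [488.4, -225.9, 149.1]
tool_rot: [-1.255, 1.569, -0.955]
wrist_force: [0.1, -1.4, -2.5]
gripper_width: 39.1
```

{"name": "move_arm", "arguments": {"moves": [[-0.5, -0.35, 0, 0, 0, 0, -1], [-0.72, -0.5, 0, 0, 0, 0, -1], [-0.72, -0.5, -0.5, 0, 0, 0, -1], [-0.72, -0.5, -1, 0, 0, 0, -1], [-0.72, -0.5, -1.2, 0, 0, 0, -1]]}}

```text
time: 5.15
tool_pos: [466.3, -240.5, 111.4]
tool_rot: [-2.596, 1.57, -2.296]
wrist_force: [0.8, -0.2, -3.4]
gripper_width: 39.5
```

```bash
python3 - <<'E'
from h import *
plan(468.3,-240.5,54.7,17.2)
c=viewer.camera('top');P=cloud(c)
c,P,s=wrist();cv2.imwrite('pics/w3.png',c['image'][:,:,::-1])
E
```

```text
t 5.15 pos [ 466.3 -240.5  111.4] jaw 17.2 down [-0. -0. -1.] w 39.5 q [ 0.7   0.6  -0.46  1.96  0.41  0.68  0.28] F [ 0.8 -0.2 -3.4]
shift [ 0.07 -0.   -1.89] turn [ 0.   -0.    0.01] alt [-1.000e-02 -1.000e-02 -3.599e+01]
```

View pics/w3.png

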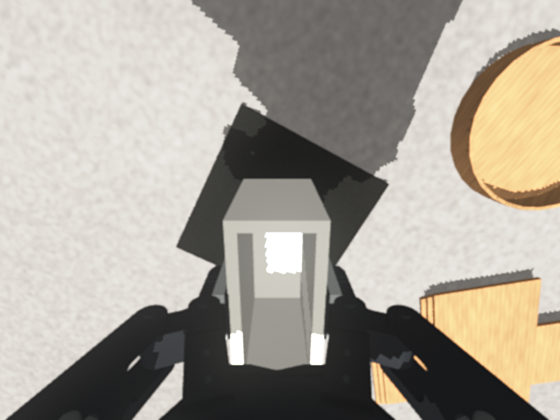

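{"name": "move_arm", "arguments": {"moves": [[0.07, 0, -0.5, 0, 0, 0, -1], [0.07, 0, -1, 0, 0, 0, -1], [0.07, 0, -1.4, 0, 0, 0, -1], [0.07, 0, -1.6, 0, 0, 0, -1], [0.07, 0, -1.7, 0, 0, 0, -1]]}}

```text
time: 5.67
tool_pos: [468.6, -239.9, 60.5]
tool_rot: [2.702, 1.569, 3.002]
wrist_force: [0.1, 0.2, -1.6]
gripper_width: 39.6
```

{"name": "move_arm", "arguments": {"moves": [[0, 0, -0.03, 0, 0, 0, -1], [0, 0, -0.06, 0, 0, 0, -1], [0, 0, -0.09, 0, 0, 0, -1], [0, 0, -0.12, 0, 0, 0, -1]]}}

```text
time: 6.0
tool_pos: [468.9, -240.0, 57.3]
tool_rot: [3.11, 1.57, -2.872]
wrist_force: [0.4, 0.1, -2.9]
gripper_width: 39.6
```

{"name": "move_arm", "arguments": {"moves": [[0, 0, -0.03, 0, 0, 0, -1], [0, 0, -0.06, 0, 0, 0, -1], [0, 0, -0.09, 0, 0, 0, -1], [0, 0, -0.1, 0, 0, 0, -1]]}}

```text
time: 6.33
tool_pos: [469.0, -240.1, 54.6]
tool_rot: [-2.703, 1.57, -2.402]
wrist_force: [-2.9, 2.3, 10.3]
gripper_width: 39.2
```

{"name": "move_arm", "arguments": {"moves": [[0, 0, 0, 0, 0, 0, -0.3], [0, 0, 0, 0, 0, 0, 0.3], [0, 0, 0, 0, 0, 0, 1], [0, 0, 0, 0, 0, 0, 1], [0, 0, 0, 0, 0, 0, 1]]}}

```text
time: 6.75
tool_pos: [469.1, -240.1, 54.7]
tool_rot: [-2.399, 1.57, -2.098]
wrist_force: [0.6, 0.8, -0.3]
gripper_width: 84.3
```

{"name": "move_arm", "arguments": {"moves": [[0, 0, 0.5, 0, 0, 0, 1], [0, 0, 1.5, 0, 0, 0, 1], [0, 0, 2.6, 0, 0, 0, 1], [0, 0, 3.7, 0, 0, 0, 1], [0, 0, 4.5, 0, 0, 0, 1]]}}

```text
time: 7.17
tool_pos: [469.4, -240.0, 192.2]
tool_rot: [-1.052, 1.569, -0.751]
wrist_force: [1.5, -0.3, 0.2]
gripper_width: 85.3
```

```bash
python3 - <<'E'
from h import *
c=viewer.camera('scene');cv2.imwrite('pics/s3.png',c['image'][:,:,::-1])
for j in (0,45,90): plan(443,91.5,190,j)
E
```

```text
t 7.22 pos [ 470.9 -240.6  195.7] jaw 17.2 down [ 0.005 -0.003 -1.   ] w 85.1 q [ 0.76  0.48 -0.53  1.89  0.32  0.85  0.36] F [ 2.8 -1.1  5.9]
shift [-0.93 11.07 -0.19] turn [ 0.05  0.05 -3.44] alt [-0.07  0.07 32.55]
t 7.22 pos [ 470.9 -240.6  195.7] jaw 17.2 down [ 0.005 -0.003 -1.   ] w 85.1 q [ 0.76  0.48 -0.53  1.89  0.32  0.85  0.36] F [ 2.8 -1.1  5.9]
shift [-0.93 11.07 -0.19] turn [0.02 0.07 5.56] alt [ 9.000e-02 -3.000e-02 -3.044e+01]
t 7.22 pos [ 470.9 -240.6  195.7] jaw 17.2 down [ 0.005 -0.003 -1.   ] w 85.1 q [ 0.76  0.48 -0.53  1.89  0.32  0.85  0.36] F [ 2.8 -1.1  5.9]
shift [-0.93 11.07 -0.19] turn [-0.    0.07 14.55] alt [  0.08   0.   -21.44]
```

View pics/s3.png

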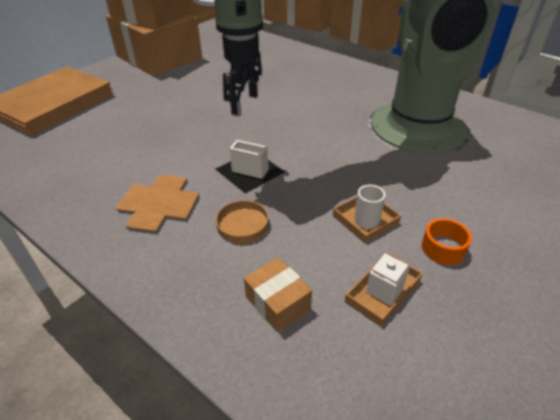

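{"name": "move_arm", "arguments": {"moves": [[-0.1, 1, 0, 0, 0, 0.6, 1], [-0.2, 2.2, 0, 0, 0.05, 1.2, 1], [-0.3, 3.5, 0, 0, 0.05, 1.9, 1], [-0.4, 4.8, 0, 0, 0.07, 2.5, 1], [-0.5, 6, 0, 0, 0.07, 3, 1]]}}

```text
time: 7.63
tool_pos: [455.3, -58.8, 195.8]
tool_rot: [-2.142, 1.568, -1.577]
wrist_force: [1.0, -0.2, 0.4]
gripper_width: 85.4
```

{"name": "move_arm", "arguments": {"moves": [[-0.1, 1.2, 0, 0, 0, 0.6, 1], [-0.2, 2.4, 0, 0, 0, 1.2, 1], [-0.3, 3.6, 0, 0, 0, 1.9, 1], [-0.4, 4.6, 0, 0, 0, 2.5, 1], [-0.4, 4.8, 0, 0, 0, 2.5, 1]]}}

```text
time: 8.05
tool_pos: [442.7, 90.1, 196.2]
tool_rot: [-1.278, 1.569, -0.486]
wrist_force: [-0.1, -0.1, -0.3]
gripper_width: 85.2
```

```bash
python3 - <<'E'
from h import *
c,P,s=wrist();cv2.imwrite('pics/w4.png',c['image'][:,:,::-1])
b=spotter.masks_of('beaker','wrist')
for d in b[:2]:
    q=P[d['pixels']]; q=q[~np.isnan(q[:,0])]; t=q[q[:,2]>72]; print(d['box'],d['confidence'],len(t),rect(t),np.median(t[:,2]),cv2.minEnclosingCircle(np.float32(t[:,:2])))
plan(443,91.5,135,45)
E
```

```text
[244.0, 167.0, 312.0, 244.6] 0.78 1398 (array([442.5,  90.8]), array([57.2, 57.1]), -87.6) 83.25669242177493 ((442.7881774902344, 90.59465789794922), 29.015674591064453)
t 8.15 pos [443.2  86.7 195.9] jaw 45.0 down [ 0.001 -0.002 -1.   ] w 85.4 q [ 0.26  0.41 -0.74  2.07  0.38  0.8   0.08] F [ 0.4 -0.5  0.1]
shift [-0.01  0.16 -2.03] turn [ 0.03  0.01 -0.01] alt [-1.000e-02  4.000e-02  3.599e+01]
```

View pics/w4.png

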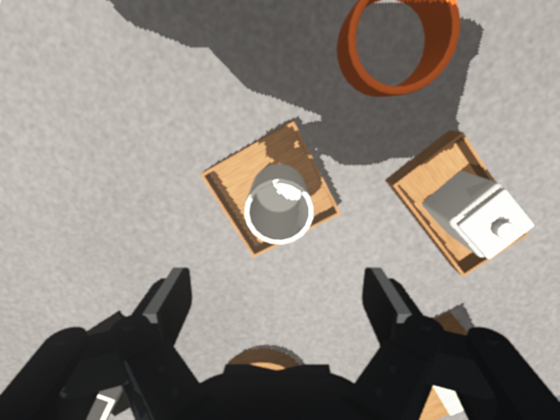

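{"name": "move_arm", "arguments": {"moves": [[0, 0.14, -1, 0, 0, 0, 1], [0, 0.14, -2, 0.03, 0, 0, 1], [0, 0.14, -3.2, 0.03, 0, 0, 1], [0, 0.14, -4.2, 0.03, 0, 0, 1], [0, 0.14, -4.6, 0.03, 0, 0, 1]]}}

```text
time: 8.57
tool_pos: [441.8, 89.1, 54.6]
tool_rot: [2.628, 1.568, -2.871]
wrist_force: [0.2, 0.1, -1.0]
gripper_width: 85.6
```

```bash
python3 - <<'E'
from h import *
plan(442.7,91,54,45)
E
```

```text
t 8.57 pos [441.8  89.1  54.6] jaw 44.9 down [-0.003 -0.001 -1.   ] w 85.6 q [ 0.07  0.65 -0.53  2.16  0.67  0.5  -0.19] F [ 0.2  0.1 -1. ]
shift [ 0.03  0.06 -0.02] turn [ 0.01 -0.04  0.01] alt [-6.000e-02 -2.000e-02 -3.599e+01]
```

{"name": "move_arm", "arguments": {"moves": [[0.03, 0.06, 0, 0, 0, 0, 0.6], [0.03, 0.06, 0, 0, 0, 0, 0.2], [0.03, 0.06, 0, 0, 0, 0, -1], [0.03, 0.06, 0, 0, 0, 0, -1], [0.03, 0.06, 0, 0, 0, 0, -1]]}}

```text
time: 8.98
tool_pos: [443.3, 90.5, 55.5]
tool_rot: [2.814, 1.569, -2.686]
wrist_force: [0.9, -0.3, -3.0]
gripper_width: 55.9
```

```bash
python3 - <<'E'
from h import *
plan(624.8,-116.8,150,45)
E
```

```text
t 8.98 pos [443.3  90.5  55.5] jaw 44.9 down [-0.002 -0.001 -1.   ] w 55.9 q [ 0.07  0.64 -0.53  2.16  0.67  0.51 -0.19] F [ 0.9 -0.3 -3. ]
shift [ 6.05 -6.91  3.15] turn [ 0.01 -0.02  0.02] alt [-3.000e-02 -1.000e-02 -3.598e+01]
```

{"name": "move_arm", "arguments": {"moves": [[0, 0, 0.3, 0, 0, 0, -1], [0, 0, 0.9, 0, 0, 0, -1], [0, 0, 1.8, 0, 0, 0, -1], [0, 0, 2.7, 0, 0, 0, -1], [0, 0, 3.2, 0, 0, 0, -1]]}}

```text
time: 9.4
tool_pos: [443.7, 90.8, 154.8]
tool_rot: [-1.255, 1.57, -0.471]
wrist_force: [1.6, 0.5, -2.6]
gripper_width: 56.1
```

{"name": "move_arm", "arguments": {"moves": [[0.4, -0.45, 0, 0, 0, -0.3, -1], [1.1, -1.25, 0, 0, 0, -0.8, -1], [1.9, -2.15, 0, 0, 0, -1.3, -1], [2.7, -3.1, 0, 0, 0, -1.8, -1], [3.5, -4, 0, 0, 0, -2.3, -1]]}}

```text
time: 9.82
tool_pos: [549.4, -31.2, 156.2]
tool_rot: [-1.034, 1.569, -0.453]
wrist_force: [0.4, 0.9, -2.8]
gripper_width: 56.4
```

```bash
python3 - <<'E'
from h import *
plan(624.8,-116.8,130,25)
E
```

```text
t 9.82 pos [549.4 -31.2 156.2] jaw 33.3 down [ 0.001 -0.001 -1.   ] w 56.4 q [ 0.38  0.59 -0.61  1.86  0.44  0.83  0.13] F [ 0.4  0.9 -2.8]
shift [ 2.51 -2.85 -0.87] turn [ 0.01  0.02 -1.65] alt [-2.000e-02  1.000e-02  3.435e+01]
```

{"name": "move_arm", "arguments": {"moves": [[0.8, -0.9, 0, 0, 0, -0.5, -1], [1.6, -1.8, 0, 0, 0, -1, -1], [2.3, -2.6, 0, 0, 0, -1.6, -1], [2.51, -2.85, 0, 0, 0.02, -1.65, -1], [2.51, -2.85, -0.6, 0, 0.02, -1.65, -1]]}}

```text
time: 10.23
tool_pos: [627.3, -119.7, 141.6]
tool_rot: [-0.717, 1.566, -0.284]
wrist_force: [0.3, -0.8, -2.0]
gripper_width: 56.2
```

```bash
python3 - <<'E'
from h import *
c,P,s=wrist();cv2.imwrite('pics/w5.png',c['image'][:,:,::-1])
plan(624.8,-116.8,60,25)
q=P[60:300,120:440].reshape(-1,3); q=q[~np.isnan(q[:,0])]
t=q[(q[:,2]>17)&(q[:,2]<30)&(np.hypot(q[:,0]-625,q[:,1]+117)<75)]
from scipy.optimize import least_squares
r=least_squares(lambda p:np.hypot(t[:,0]-p[0],t[:,1]-p[1])-56.5,[625,-117],loss='soft_l1'); print(len(t),r.x,np.median(t[:,2]))
E
```

```text
t 10.28 pos [ 624.4 -117.9  136.5] jaw 24.9 down [-0.001  0.    -1.   ] w 56.3 q [ 0.44  0.72 -0.54  1.64  0.44  0.9   0.17] F [-3.5  1.6 -7.5]
shift [ 0.01  0.04 -2.55] turn [-0.   -0.02  0.02] alt [-2.000e-02  0.000e+00 -3.598e+01]
1429 [ 625.43094955 -119.11815442] 24.527843629912297
```

View pics/w5.png

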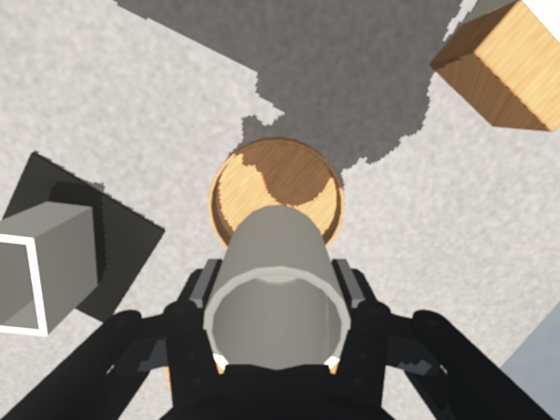

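{"name": "move_arm", "arguments": {"moves": [[0.02, 0.01, -0.8, 0, 0, 0, -1], [0.02, 0.01, -1.6, 0, 0, 0, -1], [0.02, 0.01, -2.2, 0, 0, 0, -1], [0.02, 0.01, -2.45, 0, 0, 0, -1], [0.02, 0.01, -2.55, 0, 0, 0, -1]]}}

```text
time: 10.7
tool_pos: [624.3, -117.2, 59.8]
tool_rot: [2.412, 1.568, 2.848]
wrist_force: [0.6, -0.3, -3.2]
gripper_width: 56.5
```

{"name": "move_arm", "arguments": {"moves": [[0, 0, -0.03, 0, 0, 0, -1], [0, 0, -0.06, 0, 0, 0, -1], [0, 0, -0.09, 0, 0, 0, -1], [0, 0, -0.11, 0, 0, 0, -1]]}}

```text
time: 11.03
tool_pos: [624.7, -117.3, 57.4]
tool_rot: [2.306, 1.569, 2.741]
wrist_force: [-0.7, 0.7, -2.1]
gripper_width: 55.7
```

{"name": "move_arm", "arguments": {"moves": [[0, 0, -0.03, 0, 0, 0, -1], [0, 0, -0.06, 0, 0, 0, -1], [0, 0, -0.09, 0, 0, 0, -1], [0, 0, -0.09, 0, 0, 0, -1]]}}

```text
time: 11.37
tool_pos: [624.9, -117.3, 55.3]
tool_rot: [2.443, 1.57, 2.878]
wrist_force: [-1.6, -0.5, 6.0]
gripper_width: 56.1
```

Contact. Release and retreat.

{"name": "move_arm", "arguments": {"moves": [[0, 0, 0, 0, 0, 0, 0.5], [0, 0, 0, 0, 0, 0, 1], [0, 0, 0, 0, 0, 0, 1], [0, 0, 0, 0, 0, 0, 1], [0, 0, 0.4, 0, 0, 0, 1]]}}

```text
time: 11.78
tool_pos: [623.8, -117.2, 65.8]
tool_rot: [2.52, 1.567, 2.955]
wrist_force: [0.2, 0.4, -0.2]
gripper_width: 85.3
```

{"name": "move_arm", "arguments": {"moves": [[0, 0, 0.8, 0, 0, 0, 1], [0, 0, 1.8, 0, 0, 0, 1], [0, 0, 2.9, 0, 0, 0, 1], [0, 0, 4, 0, 0, 0, 1], [0, 0, 4.6, 0, 0, 0, 1]]}}

```text
time: 12.2
tool_pos: [624.7, -117.0, 208.5]
tool_rot: [1.565, 1.57, 2.001]
wrist_force: [0.3, 1.2, 1.3]
gripper_width: 85.7
```

```bash
python3 - <<'E'
from h import *
c,P,s=wrist();cv2.imwrite('pics/w6.png',c['image'][:,:,::-1])
for j in (0,90): plan(589,218,200,j)
E
```

```text
t 12.25 pos [ 625.7 -117.1  210.7] jaw 25.0 down [ 0.003 -0.    -1.   ] w 85.6 q [ 0.47  0.63 -0.57  1.59  0.39  1.03  0.22] F [0.8 0.  4.1]
shift [-1.22 11.17 -0.36] turn [ 0.01  0.03 -4.99] alt [-4.000e-02  1.000e-02  3.101e+01]
t 12.25 pos [ 625.7 -117.1  210.7] jaw 25.0 down [ 0.003 -0.    -1.   ] w 85.6 q [ 0.47  0.63 -0.57  1.59  0.39  1.03  0.22] F [0.8 0.  4.1]
shift [-1.22 11.17 -0.36] turn [-0.02  0.03 13.01] alt [ 3.000e-02  2.000e-02 -2.299e+01]
```

View pics/w6.png

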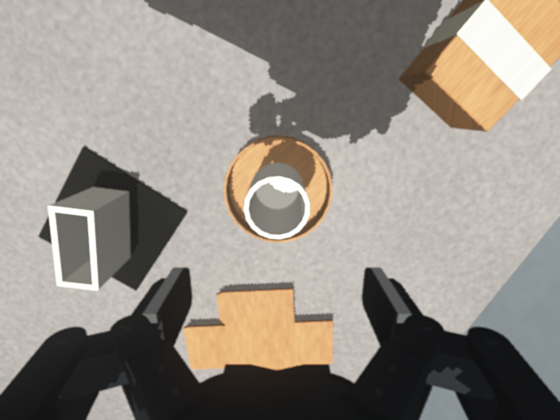

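{"name": "move_arm", "arguments": {"moves": [[-0.1, 1, 0, 0, 0, -0.5, 1], [-0.2, 2.2, 0, 0, 0, -1.1, 1], [-0.35, 3.4, 0, 0, 0, -1.7, 1], [-0.5, 4.7, 0, 0, 0.03, -2.3, 1], [-0.6, 6, 0, 0, 0.03, -2.9, 1]]}}

```text
time: 12.67
tool_pos: [607.0, 64.3, 211.5]
tool_rot: [-1.391, 1.57, -1.212]
wrist_force: [1.4, 0.4, 0.1]
gripper_width: 85.2
```

{"name": "move_arm", "arguments": {"moves": [[-0.1, 1.2, 0, 0, 0, -0.5, 1], [-0.2, 2.4, 0, 0, 0, -1, 1], [-0.35, 3.6, 0, 0, 0, -1.6, 1], [-0.5, 4.4, 0, 0, 0, -2.1, 1], [-0.5, 4.4, 0, 0, 0, -2.1, 1]]}}

```text
time: 13.08
tool_pos: [590.0, 203.0, 212.3]
tool_rot: [1.584, 1.568, 1.585]
wrist_force: [-0.2, 0.1, -0.8]
gripper_width: 85.7
```

```bash
python3 - <<'E'
from h import *
c,P,s=wrist();cv2.imwrite('pics/w7.png',c['image'][:,:,::-1])
q=P.reshape(-1,3); q=q[~np.isnan(q[:,0])]; q=q[np.hypot(q[:,0]-589,q[:,1]-218)<90]
for lo,hi in((15,30),(58,68),(69,75),(60,90)):
    t=q[(q[:,2]>lo)&(q[:,2]<hi)]
    if len(t)>30: print(lo,len(t),rect(t),np.median(t[:,2]))
plan(589,218,135,0)
E
```

```text
15 1770 (array([590.3, 214.2]), array([139.9,  80.7]), -3.7) 24.467550371059815
58 518 (array([589.6, 217.6]), array([54.1, 52.8]), 1.2) 64.52020850140343
69 2332 (array([589.7, 216.9]), array([48.1, 48. ]), -88.8) 73.8168484026682
60 3237 (array([589.6, 217.8]), array([54.4, 52.3]), 2.2) 73.78297941861581
t 13.13 pos [590.9 199.7 212.1] jaw 0.0 down [ 0.     0.001 -1.   ] w 85.2 q [-0.09  0.6  -0.5   1.62  0.32  1.   -0.69] F [ 0.5 -1.2 -0.3]
shift [-0.06  0.61 -2.57] turn [-0.01  0.   -0.  ] alt [-0.0e+00 -1.0e-02  3.6e+01]
```

View pics/w7.png

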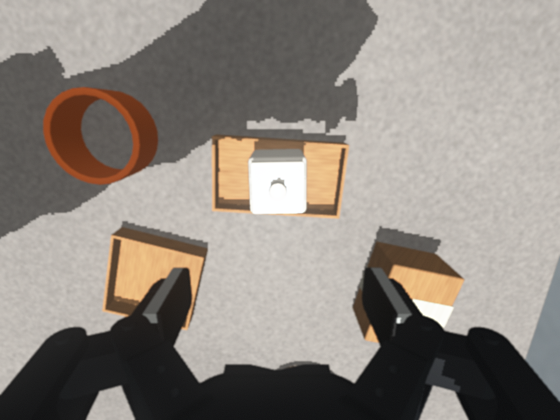

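{"name": "move_arm", "arguments": {"moves": [[-0.04, 0.6, -0.6, 0, 0, 0.2, 1], [-0.04, 0.6, -1.6, 0, 0, 0.2, 1], [-0.04, 0.6, -2.6, 0, 0, 0.2, 1], [-0.04, 0.6, -2.8, 0, 0, 0.2, 1], [-0.04, 0.6, -2.8, 0, 0, 0.2, 1]]}}

```text
time: 13.55
tool_pos: [589.1, 216.4, 126.9]
tool_rot: [-2.895, 1.568, -2.878]
wrist_force: [-0.0, -0.7, 0.4]
gripper_width: 85.2
```

```bash
python3 - <<'E'
from h import *
plan(589.5,217.6,54,1)
E
```

```text
t 13.55 pos [589.1 216.4 126.9] jaw 1.0 down [-0.003 -0.001 -1.   ] w 85.2 q [-0.14  0.71 -0.46  1.67  0.39  0.86 -0.75] F [-0.  -0.7  0.4]
shift [ 0.01  0.04 -2.43] turn [ 0.01 -0.03  0.  ] alt [-5.0e-02 -1.0e-02 -3.6e+01]
```

{"name": "move_arm", "arguments": {"moves": [[0.01, 0.04, -0.8, 0, 0, 0, 1], [0.01, 0.04, -1.6, 0, -0.03, 0, 1], [0.01, 0.04, -2.2, 0, -0.03, 0, 1], [0.01, 0.04, -2.43, 0, -0.03, 0, 1], [0.01, 0.04, -2.43, 0, -0.03, 0, 0.6]]}}

```text
time: 13.97
tool_pos: [589.7, 217.2, 54.2]
tool_rot: [-2.052, 1.57, -2.035]
wrist_force: [0.3, 0.2, 0.4]
gripper_width: 75.7
```

{"name": "move_arm", "arguments": {"moves": [[0, 0, 0, 0, 0, 0, 0.2], [0, 0, 0, 0, 0, 0, -1], [0, 0, 0, 0, 0, 0, -1], [0, 0, 0, 0, 0, 0, -1], [0, 0, 0, 0, 0, 0, -1]]}}

```text
time: 14.38
tool_pos: [590.8, 217.3, 56.4]
tool_rot: [-0.204, 1.569, -0.188]
wrist_force: [-0.1, -0.9, 6.7]
gripper_width: 53.3
```

```bash
python3 - <<'E'
from h import *
plan(438.7,87,160,-15.8)
E
```

```text
t 14.38 pos [590.8 217.3  56.4] jaw 0.9 down [ 0.002 -0.    -1.   ] w 53.3 q [-0.17  0.8  -0.42  1.7   0.45  0.74 -0.8 ] F [-0.1 -0.9  6.7]
shift [-5.07 -4.34  3.45] turn [ 0.01  0.02 -3.35] alt [-3.000e-02  1.000e-02  3.265e+01]
```

{"name": "move_arm", "arguments": {"moves": [[0, 0, 0.3, 0, 0, 0, -1], [0, 0, 0.9, 0, 0, 0, -1], [0, 0, 1.8, 0, 0, 0, -1], [0, 0, 2.7, 0, 0.02, 0, -1], [0, 0, 3.2, 0, 0.02, 0, -1]]}}

```text
time: 14.8
tool_pos: [591.8, 217.7, 156.9]
tool_rot: [0.256, 1.567, 0.272]
wrist_force: [0.1, 0.5, -3.3]
gripper_width: 53.1
```

{"name": "move_arm", "arguments": {"moves": [[-0.5, -0.4, 0, 0, 0, -0.3, -1], [-1.3, -1.1, 0, 0, 0, -0.9, -1], [-2.2, -1.9, 0, 0, 0, -1.5, -1], [-3.2, -2.7, 0, 0, 0, -2.1, -1], [-4.1, -3.5, 0, 0, 0, -2.7, -1]]}}

```text
time: 15.22
tool_pos: [467.2, 111.7, 158.3]
tool_rot: [0.235, 1.566, 0.013]
wrist_force: [1.6, 0.1, -3.0]
gripper_width: 52.9
```

```bash
python3 - <<'E'
from h import *
plan(438.7,87,130,-15.8)
c,P,s=wrist();cv2.imwrite('pics/w8.png',c['image'][:,:,::-1])
E
```

```text
t 15.22 pos [467.2 111.7 158.3] jaw -12.7 down [ 0.005  0.    -1.   ] w 52.9 q [-0.01  0.46 -0.45  2.04  0.31  0.7  -0.88] F [ 1.6  0.1 -3. ]
shift [-0.95 -0.82 -0.94] turn [ 0.    0.06 -0.62] alt [-0.09  0.   35.38]
```

View pics/w8.png

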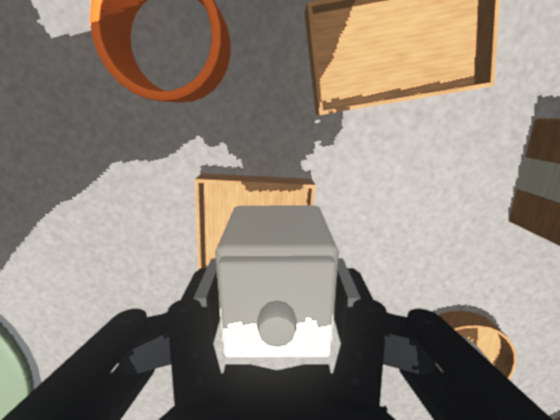

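{"name": "move_arm", "arguments": {"moves": [[-0.5, -0.4, 0, 0, 0, -0.4, -1], [-0.95, -0.82, 0, 0, 0.06, -0.62, -1], [-0.95, -0.82, -0.4, 0, 0.06, -0.62, -1], [-0.95, -0.82, -0.8, 0, 0.06, -0.62, -1], [-0.95, -0.82, -0.8, 0, 0.06, -0.62, -1]]}}

```text
time: 15.68
tool_pos: [433.5, 81.6, 133.6]
tool_rot: [-2.099, 1.564, -2.382]
wrist_force: [-1.2, 0.0, -3.3]
gripper_width: 53.0
```

```bash
python3 - <<'E'
from h import *
plan(438.7,87,56.4,-15.8)
for P in (wrist()[1],cloud(viewer.camera('top'))):
    q=P.reshape(-1,3); q=q[~np.isnan(q[:,0])]; q=q[np.hypot(q[:,0]-439,q[:,1]-87)<85]
    t=q[(q[:,2]>17)&(q[:,2]<30)]; print(len(t),rect(t))
E
```

```text
t 15.68 pos [433.5  81.6 133.6] jaw -16.2 down [-0.005 -0.005 -1.   ] w 53.0 q [ 0.01  0.45 -0.42  2.15  0.32  0.61 -0.92] F [-1.2  0.  -3.3]
shift [ 0.17  0.18 -2.57] turn [ 0.05 -0.06  0.08] alt [ -0.09  -0.08 -35.92]
1878 (array([439.2,  86.6]), array([106.4, 103.4]), -15.8)
47 (array([463.8,  31.5]), array([51.7, 24.9]), 22.3)
```

{"name": "move_arm", "arguments": {"moves": [[0.17, 0.18, -0.6, 0.05, -0.06, 0.08, -1], [0.17, 0.18, -1.3, 0.05, -0.06, 0.08, -1], [0.17, 0.18, -1.9, 0.05, -0.06, 0.08, -1], [0.17, 0.18, -2.2, 0.05, -0.06, 0.08, -1], [0.17, 0.18, -2.3, 0.05, -0.06, 0.08, -1]]}}

```text
time: 16.2
tool_pos: [439.0, 87.8, 65.1]
tool_rot: [-0.603, 1.571, -0.878]
wrist_force: [-0.3, 0.6, -2.9]
gripper_width: 52.8
```

```bash
python3 - <<'E'
from h import *
plan(439,87,56.4,-15.8)
E
```

```text
t 16.20 pos [439.   87.8  65.1] jaw -15.7 down [ 0. -0. -1.] w 52.8 q [-0.08  0.59 -0.33  2.17  0.43  0.44 -1.02] F [-0.3  0.6 -2.9]
shift [-0.   -0.03 -0.29] turn [ 0.    0.   -0.01] alt [-0.    0.   35.99]
```

{"name": "move_arm", "arguments": {"moves": [[0, -0.03, -0.1, 0, 0, 0, -1], [0, -0.03, -0.15, 0, 0, 0, -1], [0, -0.03, -0.19, 0, 0, 0, -1], [0, -0.03, -0.22, 0, 0, 0, -1], [0, -0.03, -0.25, 0, 0, 0, -1]]}}

```text
time: 16.62
tool_pos: [439.3, 86.8, 58.0]
tool_rot: [0.184, 1.57, -0.091]
wrist_force: [-0.1, 0.1, -3.8]
gripper_width: 53.4
```

{"name": "move_arm", "arguments": {"moves": [[0, 0, -0.03, 0, 0, 0, -1], [0, 0, -0.06, 0, 0, 0, -1], [0, 0, -0.06, 0, 0, 0, -1]]}}

```text
time: 16.87
tool_pos: [439.5, 86.9, 56.4]
tool_rot: [0.233, 1.569, -0.042]
wrist_force: [1.2, 0.4, -1.4]
gripper_width: 53.0
```

{"name": "move_arm", "arguments": {"moves": [[0, 0, -0.03, 0, 0, 0, -1], [0, 0, -0.05, 0, 0, 0, -1], [0, 0, -0.05, 0, 0, 0, -1]]}}

```text
time: 17.12
tool_pos: [439.5, 86.9, 56.3]
tool_rot: [-0.047, 1.568, -0.322]
wrist_force: [-11.8, -3.1, 48.1]
gripper_width: 53.4
```

{"name": "move_arm", "arguments": {"moves": [[0, 0, 0.02, 0, 0, 0, -0.2], [0, 0, 0.02, 0, 0, 0, 0.5], [0, 0, 0.02, 0, 0, 0, 1], [0, 0, 0.02, 0, 0, 0, 1], [0, 0, 0.4, 0, 0, 0, 1]]}}

```text
time: 17.53
tool_pos: [438.7, 86.8, 67.0]
tool_rot: [-1.255, 1.57, -1.529]
wrist_force: [-1.6, 0.1, 0.5]
gripper_width: 85.6
```

{"name": "move_arm", "arguments": {"moves": [[0, 0, 0.8, 0, 0, 0, 1], [0, 0, 1.8, 0, 0, 0, 1], [0, 0, 2.9, 0, 0, 0, 1], [0, 0, 4, 0, 0, 0, 1], [0, 0, 4.6, 0, 0, 0, 1]]}}

```text
time: 17.95
tool_pos: [439.3, 87.1, 208.0]
tool_rot: [0.087, 1.568, -0.188]
wrist_force: [-0.1, 1.4, 1.2]
gripper_width: 85.4
```

```bash
python3 - <<'E'
from h import *
c,P,s=wrist();cv2.imwrite('pics/w9.png',c['image'][:,:,::-1])
q=P.reshape(-1,3); q=q[~np.isnan(q[:,0])]; q=q[np.hypot(q[:,0]-439,q[:,1]-87)<85]
for lo,hi in((17,30),(60,90),(70,78)):
    t=q[(q[:,2]>lo)&(q[:,2]<hi)]; print(lo,len(t),rect(t))
plan(468.5,-240.3,200,17.2)
E
```

```text
17 1726 (array([438.7,  85.1]), array([106.4, 106.3]), 74.3)
60 3223 (array([439.1,  87.7]), array([54., 52.]), -15.7)
70 2419 (array([439. ,  86.9]), array([48. , 47.7]), -15.6)
t 18.00 pos [440.3  87.3 209.8] jaw -15.8 down [ 0.005 -0.    -1.   ] w 85.8 q [ 0.08  0.33 -0.49  2.07  0.22  0.78 -0.83] F [1.9 0.2 4.7]
shift [  0.94 -10.92  -0.33] turn [-0.02  0.06  6.59] alt [ 8.000e-02  2.000e-02 -2.941e+01]
```

View pics/w9.png

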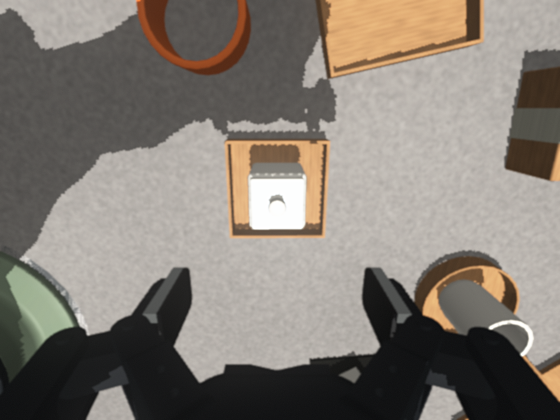

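{"name": "move_arm", "arguments": {"moves": [[0.1, -1, 0, 0, 0, 0.6, 1], [0.2, -2.2, 0, 0, 0.03, 1.3, 1], [0.3, -3.4, 0, 0, 0.06, 2, 1], [0.4, -4.7, 0, 0, 0.06, 2.8, 1], [0.5, -6, 0, 0, 0.06, 3.6, 1]]}}

```text
time: 18.42
tool_pos: [455.1, -94.5, 209.7]
tool_rot: [1.409, 1.57, 1.452]
wrist_force: [0.6, 0.6, 0.5]
gripper_width: 85.7
```

{"name": "move_arm", "arguments": {"moves": [[0.1, -1.2, 0, 0, 0, 0.7, 1], [0.2, -2.4, 0, 0, 0, 1.4, 1], [0.3, -3.6, 0, 0, 0, 2.1, 1], [0.4, -4.4, 0, 0, 0, 2.8, 1], [0.4, -4.4, 0, 0, 0, 3, 1]]}}

```text
time: 18.83
tool_pos: [466.5, -231.7, 208.9]
tool_rot: [-3.105, 1.57, -2.802]
wrist_force: [-2.0, -0.2, -0.4]
gripper_width: 85.3
```

```bash
python3 - <<'E'
from h import *
c,P,s=wrist();cv2.imwrite('pics/w10.png',c['image'][:,:,::-1])
q=P.reshape(-1,3); q=q[~np.isnan(q[:,0])]; q=q[np.hypot(q[:,0]-468,q[:,1]+240)<85]
t=q[(q[:,2]>60)&(q[:,2]<90)]; print(len(t),rect(t),np.median(t[:,2]))
plan(468.5,-240.3,130,17.2)
E
```

```text
1715 (array([ 467.6, -239.7]), array([83.9, 40.1]), -72.8) 73.7424676707654
t 18.88 pos [ 466.6 -228.9  208.9] jaw 17.4 down [-0.001  0.001 -1.   ] w 85.4 q [ 0.73  0.45 -0.51  1.9   0.28  0.87  0.38] F [-0.1 -0.2 -0.1]
shift [ 0.06 -0.38 -2.63] turn [-0.01 -0.01 -0.04] alt [ 1.000e-02 -2.000e-02  3.596e+01]
```

View pics/w10.png

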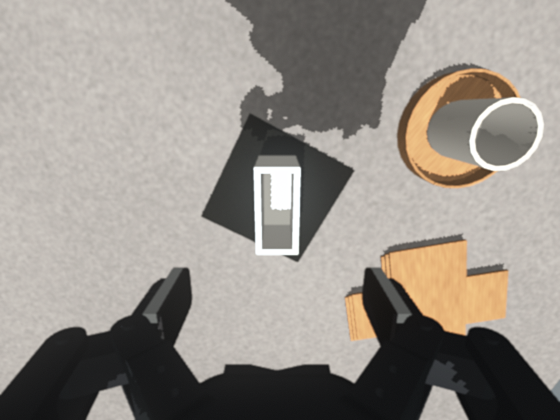

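{"name": "move_arm", "arguments": {"moves": [[0.04, -0.37, -0.7, 0, 0, -0.04, 1], [0.04, -0.37, -1.7, 0, 0, -0.04, 1], [0.04, -0.37, -2.6, 0, 0, -0.04, 1], [0.04, -0.37, -2.7, 0, 0, -0.04, 1], [0.04, -0.37, -2.7, 0, 0, -0.04, 1]]}}

```text
time: 19.3
tool_pos: [467.4, -238.7, 127.1]
tool_rot: [2.166, 1.567, 2.467]
wrist_force: [0.0, 0.4, 1.2]
gripper_width: 85.5
```

```bash
python3 - <<'E'
from h import *
plan(468,-240,54,17.2)
E
```

```text
t 19.30 pos [ 467.4 -238.7  127.1] jaw 17.3 down [-0.003  0.003 -1.   ] w 85.5 q [ 0.69  0.57 -0.45  1.95  0.37  0.71  0.32] F [0.  0.4 1.2]
shift [ 0.02 -0.04 -2.44] turn [-0.03 -0.04 -0.01] alt [ 0.06 -0.05 35.99]
```

{"name": "move_arm", "arguments": {"moves": [[0.02, -0.04, -0.8, -0.03, -0.04, 0, 1], [0.02, -0.04, -1.6, -0.03, -0.04, 0, 1], [0.02, -0.04, -2.2, -0.03, -0.04, 0, 1], [0.02, -0.04, -2.44, -0.03, -0.04, 0, 1], [0.02, -0.04, -2.44, -0.03, -0.04, 0, 0.3]]}}

```text
time: 19.72
tool_pos: [468.2, -239.5, 54.1]
tool_rot: [1.869, 1.571, 2.171]
wrist_force: [-0.2, 1.9, -0.1]
gripper_width: 75.7
```

{"name": "move_arm", "arguments": {"moves": [[0, 0, 0, 0, 0, 0, -0.3], [0, 0, 0, 0, 0, 0, -1], [0, 0, 0, 0, 0, 0, -1], [0, 0, 0, 0, 0, 0, -1], [0, 0, 0, 0, 0, 0, -1]]}}

```text
time: 20.13
tool_pos: [469.0, -239.8, 55.5]
tool_rot: [-0.744, 1.569, -0.443]
wrist_force: [-1.0, 1.3, 11.6]
gripper_width: 39.6
```

```bash
python3 - <<'E'
from h import *
plan(590,215.5,150,86.6)
E
```

```text
t 20.13 pos [ 469.  -239.8   55.5] jaw 17.3 down [ 0.002 -0.001 -1.   ] w 39.6 q [ 0.63  0.69 -0.37  1.98  0.46  0.56  0.25] F [-1.   1.3 11.6]
shift [ 4.03 15.18  3.15] turn [-0.    0.02 13.86] alt [  0.03   0.   -22.13]
```

{"name": "move_arm", "arguments": {"moves": [[0, 0, 0.3, 0, 0, 0, -1], [0, 0, 0.9, 0, 0, 0, -1], [0, 0, 1.9, 0, 0, 0, -1], [0, 0, 2.9, 0, 0.02, 0, -1], [0, 0, 3.5, 0, 0.02, 0, -1]]}}

```text
time: 20.55
tool_pos: [469.6, -239.9, 164.3]
tool_rot: [-0.976, 1.568, -0.675]
wrist_force: [0.8, -1.1, -1.9]
gripper_width: 39.0
```

{"name": "move_arm", "arguments": {"moves": [[0.1, 0.5, 0, 0, 0, 0.5, -1], [0.4, 1.4, 0, 0, 0, 1.3, -1], [0.7, 2.5, 0, 0, 0, 2.3, -1], [1, 3.7, 0, 0, 0, 3.4, -1], [1.3, 4.9, 0, 0, 0, 4.5, -1]]}}

```text
time: 20.97
tool_pos: [508.5, -91.3, 165.0]
tool_rot: [-1.041, 1.567, -0.342]
wrist_force: [1.2, -0.3, -3.4]
gripper_width: 39.3
```

{"name": "move_arm", "arguments": {"moves": [[0.3, 1.2, 0, 0, 0, 1.1, -1], [0.6, 2.4, 0, 0, 0, 2.2, -1], [0.9, 3.6, 0, 0, 0, 3.3, -1], [1.2, 4.8, 0, 0, 0, 4.4, -1], [1.6, 6, 0, 0, 0, 5.5, -1]]}}

```text
time: 21.38
tool_pos: [556.1, 90.7, 165.8]
tool_rot: [-1.175, 1.567, 0.009]
wrist_force: [0.9, -0.0, -3.4]
gripper_width: 39.5
```

```bash
python3 - <<'E'
from h import *
plan(590,215.5,150,86.6)
E
```

```text
t 21.38 pos [556.1  90.7 165.8] jaw 67.9 down [ 0.004  0.    -1.   ] w 39.5 q [ 0.23  0.62 -0.71  1.82  0.51  0.89  0.47] F [ 0.9 -0.  -3.4]
shift [ 1.13  4.16 -0.53] turn [-0.01  0.05  3.75] alt [ 6.000e-02  1.000e-02 -3.225e+01]
```

{"name": "move_arm", "arguments": {"moves": [[0.3, 1.2, 0, 0, 0, 1.1, -1], [0.6, 2.4, 0, 0, 0.03, 2.2, -1], [0.9, 3.4, 0, 0, 0.05, 3.2, -1], [1.13, 4.15, 0, 0, 0.05, 3.75, -1], [1.13, 4.15, -0.4, 0, 0.05, 3.75, -1]]}}

```text
time: 21.8
tool_pos: [590.4, 221.6, 156.1]
tool_rot: [-0.361, 1.565, 1.16]
wrist_force: [-0.1, 0.6, -2.3]
gripper_width: 39.5
```

```bash
python3 - <<'E'
from h import *
c,P,s=wrist();cv2.imwrite('pics/w11.png',c['image'][:,:,::-1])
P2=cloud(viewer.camera('top'))
for X in(P,P2):
    q=X.reshape(-1,3); q=q[~np.isnan(q[:,0])]; q=q[np.hypot(q[:,0]-590,q[:,1]-215)<95]
    t=q[(q[:,2]>17)&(q[:,2]<30)]; print(len(t),rect(t))
plan(590,215.5,120,86.6)
E
```

```text
1081 (array([559.4, 216.2]), array([80.3, 78. ]), 86.4)
0 (array([0., 0.]), array([0., 0.]), 0.0)
t 21.90 pos [588.9 215.9 152.7] jaw 86.7 down [-0.003 -0.    -1.   ] w 39.4 q [ 0.04  0.75 -0.76  1.65  0.59  0.99  0.59] F [ 0.5 -1.  -4.1]
shift [ 0.04 -0.01 -1.09] turn [ 0.   -0.03 -0.03] alt [ 0.05  0.   35.97]
```

View pics/w11.png

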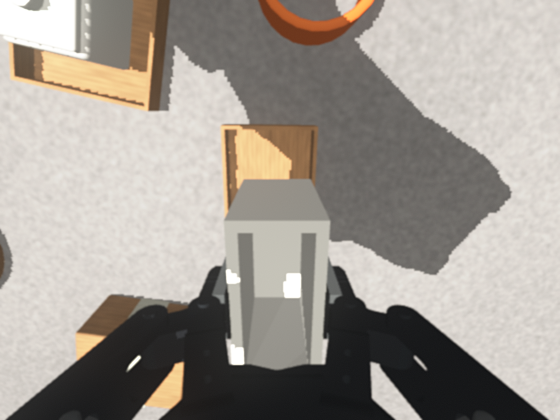

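{"name": "move_arm", "arguments": {"moves": [[0.04, -0.01, -0.7, 0, -0.03, -0.03, -1], [0.04, -0.01, -1.5, 0, -0.03, -0.03, -1], [0.04, -0.01, -2.3, 0, -0.03, -0.03, -1], [0.04, -0.01, -2.8, 0, -0.03, -0.03, -1], [0.04, -0.01, -2.95, 0, -0.03, -0.03, -1]]}}

```text
time: 22.32
tool_pos: [589.2, 214.2, 62.4]
tool_rot: [2.214, 1.568, -2.559]
wrist_force: [-0.2, 0.5, -3.2]
gripper_width: 39.8
```

```bash
python3 - <<'E'
from h import *
plan(590,215.6,55.5,86.5)
E
```

```text
t 22.32 pos [589.2 214.2  62.4] jaw 86.5 down [-0.003 -0.002 -1.   ] w 39.8 q [-0.    0.86 -0.69  1.69  0.69  0.85  0.52] F [-0.2  0.5 -3.2]
shift [ 0.03  0.05 -0.23] turn [ 0.02 -0.03 -0.01] alt [5.000e-02 3.000e-02 3.599e+01]
```

{"name": "move_arm", "arguments": {"moves": [[0.03, 0.04, -0.04, 0.02, -0.03, 0, -1], [0.03, 0.04, -0.08, 0.02, -0.03, 0, -1], [0.03, 0.04, -0.12, 0.02, -0.03, 0, -1], [0.03, 0.04, -0.15, 0.02, -0.03, 0, -1], [0.03, 0.04, -0.18, 0.02, -0.03, 0, -1]]}}

```text
time: 22.73
tool_pos: [590.5, 215.4, 57.8]
tool_rot: [-1.183, 1.57, 0.327]
wrist_force: [0.8, -0.3, -3.6]
gripper_width: 39.7
```

{"name": "move_arm", "arguments": {"moves": [[0, 0, -0.02, 0, 0, 0, -1], [0, 0, -0.04, 0, 0, 0, -1], [0, 0, -0.04, 0, 0, 0, -1]]}}

```text
time: 22.98
tool_pos: [590.6, 215.5, 56.7]
tool_rot: [-1.196, 1.569, 0.314]
wrist_force: [0.8, 0.3, -2.6]
gripper_width: 39.4
```

{"name": "move_arm", "arguments": {"moves": [[0, 0, -0.02, 0, 0, 0, -1], [0, 0, -0.04, 0, 0, 0, -1], [0, 0, -0.04, 0, 0, 0, -1]]}}

```text
time: 23.23
tool_pos: [590.6, 215.5, 55.6]
tool_rot: [-1.253, 1.569, 0.257]
wrist_force: [0.1, -0.9, 0.1]
gripper_width: 39.3
```

{"name": "move_arm", "arguments": {"moves": [[0, 0, -0.02, 0, 0, 0, -1], [0, 0, -0.03, 0, 0, 0, -1]]}}

```text
time: 23.4
tool_pos: [590.7, 215.6, 55.6]
tool_rot: [-1.53, 1.569, -0.02]
wrist_force: [-6.7, -3.4, 20.8]
gripper_width: 39.6
```

{"name": "move_arm", "arguments": {"moves": [[0, 0, 0.01, 0, 0, 0, -0.5], [0, 0, 0.01, 0, 0, 0, 0.3], [0, 0, 0.01, 0, 0, 0, 1], [0, 0, 0.01, 0, 0, 0, 1], [0, 0, 0.3, 0, 0, 0, 1]]}}

```text
time: 23.82
tool_pos: [590.0, 215.2, 63.5]
tool_rot: [-3.079, 1.57, -1.569]
wrist_force: [0.4, -0.2, -0.3]
gripper_width: 84.5
```

{"name": "move_arm", "arguments": {"moves": [[0, 0, 0.8, 0, 0, 0, 1], [0, 0, 1.8, 0, 0, 0, 1], [0, 0, 2.9, 0, 0, 0, 1], [0, 0, 4, 0, 0, 0, 1], [0, 0, 4.6, 0, 0, 0, 1]]}}

```text
time: 24.23
tool_pos: [590.5, 216.0, 205.7]
tool_rot: [-1.262, 1.568, 0.248]
wrist_force: [0.5, -0.0, 0.7]
gripper_width: 85.6
```

```bash
python3 - <<'E'
from h import *
c,P,s=wrist();cv2.imwrite('pics/w12.png',c['image'][:,:,::-1])
q=P.reshape(-1,3); q=q[~np.isnan(q[:,0])]; q=q[np.hypot(q[:,0]-590,q[:,1]-215)<95]
for lo,hi in((17,30),(60,90)):
    t=q[(q[:,2]>lo)&(q[:,2]<hi)]; print(lo,len(t),rect(t),np.median(t[:,2]))
plan(500,0,250,40)
E
```

```text
17 1847 (array([590.4, 214.2]), array([140.3,  80.1]), -3.6) 24.608269002328882
60 1800 (array([589.4, 214.8]), array([84.9, 40.2]), -3.4) 73.62827784988029
t 24.28 pos [591.4 216.4 208. ] jaw 86.5 down [ 0.006  0.002 -1.   ] w 85.2 q [ 0.06  0.68 -0.79  1.6   0.54  1.08  0.63] F [1.6 0.4 2.9]
shift [-3.05 -7.21  1.4 ] turn [ 0.01  0.07 -9.31] alt [-9.000e-02  1.000e-02  2.669e+01]
```

View pics/w12.png

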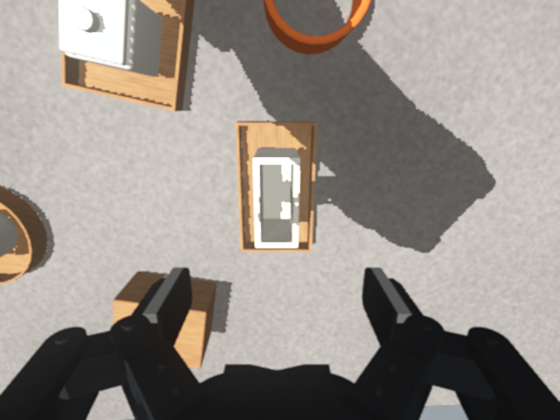

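{"name": "move_arm", "arguments": {"moves": [[-0.3, -1, 0.3, 0, 0, -1, 1], [-0.6, -2.2, 0.6, 0, 0, -2, 1], [-0.9, -3.4, 0.9, 0, 0.05, -3, 1], [-1.2, -4.6, 1.2, 0, 0.05, -4, 1], [-1.5, -5.8, 1.4, 0, 0.05, -5, 1]]}}

```text
time: 24.7
tool_pos: [545.7, 41.0, 251.0]
tool_rot: [-1.054, 1.568, 0.016]
wrist_force: [1.0, 0.3, -0.2]
gripper_width: 84.9
```

{"name": "move_arm", "arguments": {"moves": [[-0.3, -1.2, 0, 0, 0, -1, 1], [-0.6, -2.4, 0, 0, 0, -2, 1], [-0.9, -3.6, 0, 0, 0, -3, 1], [-1.2, -4.8, 0, 0, 0, -4, 1], [-1.5, -6, 0, 0, 0, -5, 1]]}}

```text
time: 25.12
tool_pos: [499.9, -140.6, 251.5]
tool_rot: [-1.033, 1.568, -0.404]
wrist_force: [1.2, 0.4, -0.4]
gripper_width: 85.7
```

{"name": "move_arm", "arguments": {"moves": [[-0.3, -1.2, 0, 0, 0, -1, 1], [-0.6, -2.4, 0, 0, 0, -2, 1], [-0.9, -3.6, 0, 0, 0, -3, 1], [-1.2, -4.8, 0, 0, 0, -4, 1], [-1.5, -6, 0, 0, 0, -5, 1]]}}

```text
time: 25.53
tool_pos: [454.1, -322.2, 252.0]
tool_rot: [-1.004, 1.567, -0.816]
wrist_force: [1.9, -0.5, 0.9]
gripper_width: 85.6
```

{"name": "move_arm", "arguments": {"moves": [[0, 0, 0, 0, 0, 0, 1], [0, 0, 0, 0, 0, 0, 1], [0, 0, 0, 0, 0, 0, 1]]}}

```text
time: 25.78
tool_pos: [454.2, -321.7, 252.2]
tool_rot: [-0.863, 1.567, -0.674]
wrist_force: [1.3, 0.3, -1.1]
gripper_width: 85.3
```

```bash
python3 - <<'E'
from h import *
c=viewer.camera('top');P=cloud(c);cv2.imwrite('pics/topF.png',c['image'][:,:,::-1])
c=viewer.camera('scene');cv2.imwrite('pics/sceneF.png',c['image'][:,:,::-1])
for n,x,y,r,bands in(('round/beaker',625,-117,75,((18,30),(75,95))),('square/jar',439,87,80,((18,30),(60,90))),('oblong/holder',590,215,90,((18,30),(60,90))),('tape',414.6,260,65,((40,58),)),('carton',737,77,80,((55,70),)),('blanks',690,-320,140,((7,18),))):
    q=P.reshape(-1,3); q=q[~np.isnan(q[:,0])]; q=q[np.hypot(q[:,0]-x,q[:,1]-y)<r]
    for lo,hi in bands:
        t=q[(q[:,2]>lo)&(q[:,2]<hi)]; print(n,lo,len(t),rect(t) if len(t)>10 else '')
plan(0,0,0,0)
E
```

```text
round/beaker 18 275 (array([ 625.6, -116.5]), array([115.6, 113.3]), -1.7)
round/beaker 75 163 (array([ 623.5, -115.7]), array([58.4, 54. ]), -0.8)
square/jar 18 288 (array([438.7,  87.3]), array([106.8, 105.9]), 74.3)
square/jar 60 593 (array([438.8,  88.2]), array([54.4, 53.8]), 74.6)
oblong/holder 18 425 (array([590.3, 216.8]), array([141.1,  81.5]), -3.5)
oblong/holder 60 347 (array([588.4, 217.1]), array([84.5, 42.1]), -2.7)
tape 40 424 (array([414.3, 259.7]), array([89.1, 88.3]), -12.9)
carton 55 1389 (array([737.1,  76.8]), array([99.6, 82.3]), 77.5)
blanks 7 3682 (array([ 708.2, -321.1]), array([224.2, 195.7]), 37.3)
t 25.88 pos [ 454.6 -321.   252.2] jaw 11.0 down [ 0.003 -0.002 -1.   ] w 85.5 q [ 0.86  0.44 -0.47  1.77  0.24  0.99  0.48] F [ 0.5  0.9 -0.1]
shift [-15.15  10.7   -8.41] turn [ 0.03  0.03 -2.19] alt [-0.04  0.04 33.81]
```

View pics/topF.png

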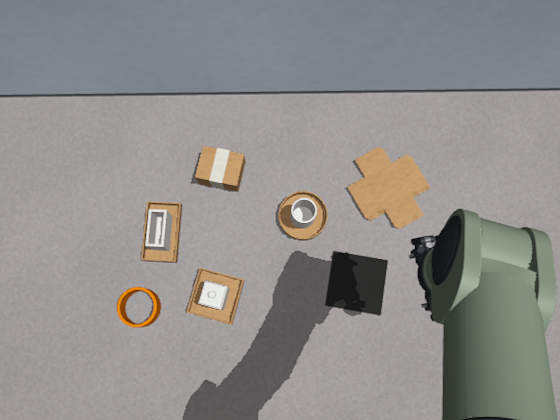

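View pics/sceneF.png

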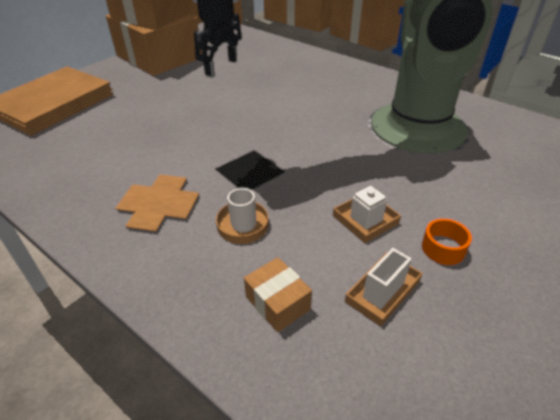

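Final pictures show the beaker in the round box (top view px 303,213), the jar in the square box (213,295) and the holder in the oblong box (158,229). All three stand upright. The mat is empty, and the tape roll, carton and blanks look where they were.

```bash
python3 -c "
from cell import order
print(order.sign_off())"
```

```text
the job is handed in; nothing more can be done
None
```

All three pieces now stand upright in their own boxes, and I handed the job in at about 26 s on the robot's clock. I set the holder down on the black mat and let go. Then I moved the beaker to the round box, the jar to the square box, and the holder from the mat to the oblong box. Each piece was lowered until it touched and then released.

The last checks, from the top and wrist cameras:

| Piece | Distance from box centre | Angle to box sides |
|---|---|---|
| Beaker (round box) | about 2 mm | not applicable |
| Jar (square box) | about 1 mm | about 0.3° |
| Holder (oblong box) | 1–2 mm | under 1° |

- **Bystanders:** the tape roll and carton measured within about 1 mm of where they started. I checked the blanks only by comparing the pictures, and they look unmoved.
- **Camera disagreement:** the cameras put the box centres 1–3 mm apart. I aimed at values between them.
- **Firm contact:** the wrist force reached about 48 N as the jar touched down, pressing through the jar itself. That is under the 120 N wrist limit, and the jar still stood square and upright afterwards.

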